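# Load the drilling fixture with blanks, clamp, and set the depth stop

### The arm

A 6-joint arm with a two-finger parallel gripper is mounted at the origin on the work surface. World frame = base frame: x ahead of the robot, y to its left, z up, the work surface at z = 0. Lengths are in m, angles in degrees, forces in N, time in s.
With the tool pointing down it reaches from about 0.325 to 0.85 m from the base axis. Payload 15.5 kg.
Tool frame: the origin (TCP) lies at the very end of the fingers, on their centre line; the grasp point (between the pads) lies arm.grip_depth behind it (arm.grip_depth is the distance from the TCP to the grasp point, in m); z points along the fingers, y is the line along which they close (so a half turn about z gives the same grasp; the last joint's range is limited). The gripper opens to 91 mm and grips with 3 to 60 N. Pads are 32 mm wide; open, the fingers measure 118 mm over their backs; the gripper's body (76 mm by 178 mm) begins 60 mm behind the grasp point.
Start: joints at [-76.289, 28.281, 77.091, -0, 74.628, -5.472], TCP at [0.205, -0.59, 0.214] pointing down, gripper open.
Joint ranges: [-166.48, 166.48], [-47.26, 123.95], [12.59, 153.08], [-70.14, 250.14], [6.76, 159.57], [-176.63, 176.63]. Speed limits (degrees/s): [108.29, 108.29, 147.25, 172.46, 172.46, 172.46].

### API

Orientations are given as a 3x3 rotation matrix whose columns are the frame's x, y, z axes.
In Python, from rig import arm gives the robot as it stands. Calls block until the motion is done:
- arm.move_to(position, orientation): joint-space move of the TCP to a pose.
- arm.move_l(position, orientation=None, feed=0.15): straight line of the TCP; orientation=None keeps the orientation; feed is the mean speed in m/s.
- arm.move_joints(angles): joint-space move.
- arm.grip(opening): finger opening in m; the grip force is fixed at half the most; returns when the fingers have stopped.
- arm.sleep(seconds).
- arm.solve_ik(position, orientation): joint angles nearest the present ones, or None.
- arm.snapshot(name): name is "scene" or "top" or "wrist"; returns the picture (480x640x3 uint8, red, green, blue); there is no depth.
- arm.get_calibration(name): a dict with "intrinsics" (3x3 intrinsics, pixels), "cam_to_world" (4x4, takes a point from camera to world coordinates). Camera axes: x right, y down, z forward; pixel columns grow to the right and rows downward; lengths in m; the calibration is good to about 2 mm. A picture is of the moment at which its call begins: read the wrist's pose just before it. get_calibration takes no time and is no camera call; for the wrist camera it gives the pose at the moment of the call.
A pose or a line that the arm cannot do raises arm.Unreachable and nothing moves.
- arm.sign_off(): hands the job in; it is judged then, once.
Readings, each from a call of its own:
- arm.current_t(): time.
- arm.current_joint_positions(): joint angles.
- arm.current_dq(): joint speeds.
- arm.current_tau(): joint torques, N m.
- arm.current_ee_pos(): TCP position.
- arm.current_tool_rot(): TCP orientation.
- arm.current_force(): force on the tool from outside, world axes, zero at the start.
- arm.current_torque(): the same for the moment, N m.
- arm.current_width(): finger opening in m.
- arm.current_grasp_force(): force on a finger pad.
Only numpy, scipy, OpenCV 4.12 (cv2) and the standard library are available. Lean on these libraries where they do the work, as an engineer would, in place of code of your own. Each camera call takes 0.05 s, during which the arm holds its last target. There are 200 camera calls.

### The job

Take each finished block (those with a round bearing in the top) out of the drilling fixture and lay it flat on the floor of the grey tray, then load every plain blank into a nest of its own: tuck its tongue under the nest's lip and lower the other end until the block lies flat on its seat. Then swing the hold-down bar fully down over the blocks, and set the depth stop last: wind its needle back to 3 or lower, then bring it up to 4 from below, so that the play in the knob is taken up in the rising (clockwise) direction. Do not knock over the two bottles.

Things in the scene. Friction and masses are not known exactly. Their poses are not given: they have to be found in the camera images.
- fixture: (All sizes here in mm.) Dark steel fixture, fixed; base plate 190 (x) by 260 (y) by 12 high, origin centre of its underside. Three nests 80 apart in y; their lips are on its -x side (robot side), the hold-down bar is hinged on its +x side. A block goes in only tilted, tongue first towards -x, heel raised 10 to 20 degrees, and comes out the same way: heel up, then back 15 mm or more.
- nest1 (a point): Nest 1 (fixture y +80), axes as the fixture's. Point: top of the seat (24 above the table, 28 wide), at the front wall. Lip juts out 10, underside 12 and top 17 above the seat, 50 wide. Cheeks beside the tongue leave 31. Heel stop 95 from the wall, 28 wide, and two heel guides beside the heel (47 apart, 81 to 93 from the wall), all 8 above the seat. Seated: tongue tip 0 to 5 from the wall.
- nest2 (a point): Nest 2 (fixture y +0), axes as the fixture's. Point: top of the seat (24 above the table, 28 wide), at the front wall. Lip juts out 10, underside 12 and top 17 above the seat, 50 wide. Cheeks beside the tongue leave 31. Heel stop 95 from the wall, 28 wide, and two heel guides beside the heel (47 apart, 81 to 93 from the wall), all 8 above the seat. Seated: tongue tip 0 to 5 from the wall.
- nest3 (a point): Nest 3 (fixture y -80), axes as the fixture's. Point: top of the seat (24 above the table, 28 wide), at the front wall. Lip juts out 10, underside 12 and top 17 above the seat, 50 wide. Cheeks beside the tongue leave 31. Heel stop 95 from the wall, 28 wide, and two heel guides beside the heel (47 apart, 81 to 93 from the wall), all 8 above the seat. Seated: tongue tip 0 to 5 from the wall.
- bar_hinge (a point): Middle of the hold-down bar's hinge line, fixed in the fixture (at x +80, z 45 in its frame); the line runs along the fixture's y.
- bar_mid (a point): Middle of the outer (when shut: upper) face of the hold-down bar; moves with it. The steel bar is 250 long (y), 12 by 10 in section, its middle 41 from the hinge line towards -x when shut, the outer face then 10 above the hinge line. A push of 4 to 6 N moves it; it stays where it is left.
- hold_bar (a joint): Hold-down bar, rad: 0 is fully down, just over the heels of seated blocks; it starts open at 1.7 to 2.0 (limit 2.1) (standing up, leaning away from the robot, its outer face turned to +x of the fixture). The bar can be pushed down with closed fingers.
- blank1: Plain aluminium blank, loose on the table at the start; may be absent. Body 74 long (x), 40 wide (y), 20 high; at its -x end a tongue 26 wide, 6 thick sticks out 16 at the bottom: 90 long over all. Origin: centre of the underside of the 90 outline (x -45 tongue tip, -29 body front, +45 heel). About 0.18 kg. Grip it across the 40 mm width.
- blank2: Plain aluminium blank, loose on the table at the start; may be absent. Body 74 long (x), 40 wide (y), 20 high; at its -x end a tongue 26 wide, 6 thick sticks out 16 at the bottom: 90 long over all. Origin: centre of the underside of the 90 outline (x -45 tongue tip, -29 body front, +45 heel). About 0.18 kg. Grip it across the 40 mm width.
- blank3: Plain aluminium blank, loose on the table at the start; may be absent. Body 74 long (x), 40 wide (y), 20 high; at its -x end a tongue 26 wide, 6 thick sticks out 16 at the bottom: 90 long over all. Origin: centre of the underside of the 90 outline (x -45 tongue tip, -29 body front, +45 heel). About 0.18 kg. Grip it across the 40 mm width.
- blank1_tongue (a point): Middle of the lower edge of the tongue's tip of blank1 (x -45 in its frame).
- blank2_tongue (a point): Middle of the lower edge of the tongue's tip of blank2 (x -45 in its frame).
- blank3_tongue (a point): Middle of the lower edge of the tongue's tip of blank3 (x -45 in its frame).
- done1: Finished block: like a blank, but with a steel bearing ring 31 across standing 4 above its top (centre x +8). One or two of the three are there, seated in the nest of that number. Body 74 long (x), 40 wide (y), 20 high; at its -x end a tongue 26 wide, 6 thick sticks out 16 at the bottom: 90 long over all. Origin: centre of the underside of the 90 outline (x -45 tongue tip, -29 body front, +45 heel). About 0.18 kg. Grip it across the 40 mm width.
- done2: Finished block: like a blank, but with a steel bearing ring 31 across standing 4 above its top (centre x +8). One or two of the three are there, seated in the nest of that number. Body 74 long (x), 40 wide (y), 20 high; at its -x end a tongue 26 wide, 6 thick sticks out 16 at the bottom: 90 long over all. Origin: centre of the underside of the 90 outline (x -45 tongue tip, -29 body front, +45 heel). About 0.18 kg. Grip it across the 40 mm width.
- done3: Finished block: like a blank, but with a steel bearing ring 31 across standing 4 above its top (centre x +8). One or two of the three are there, seated in the nest of that number. Body 74 long (x), 40 wide (y), 20 high; at its -x end a tongue 26 wide, 6 thick sticks out 16 at the bottom: 90 long over all. Origin: centre of the underside of the 90 outline (x -45 tongue tip, -29 body front, +45 heel). About 0.18 kg. Grip it across the 40 mm width.
- tray: Grey open tray for finished blocks, heavy (1 kg) and fixed, 150 (x) by 180 (y), 14 high, walls 4, floor 4 to 5 thick; origin at the centre of its underside.
- knob_axis (a point): On the depth stop's knob axis, 64 above the table; grip bar of the knob: 44 long, 14 thick, from 49 to 74 above the table. Axes of the housing, a fixed grey box 120 by 120 by 35 high. The bar lies along this x when needle + knob = 0 and is turned clockwise from above by (needle + knob). Digits 0 to 8 run clockwise on the housing's top, 4 on its +x side.
- needle (a joint): Depth stop needle, rad, grows clockwise seen from above: 0.35 rad per number, so 0 to 2.8 is 0 to 8 and number 4 is 1.40. Stiff (0.07 N m), stays where it is left.
- knob (a joint): Play of the knob relative to the needle, rad, -0.2 to +0.2: turning the knob first uses up the play, then drives the needle. +0.2 (clockwise) is the play taken up in the rising direction, -0.2 in the falling one. Turns easily (0.012 N m).
- spray: Small amber bottle, 38 across, 110 high, bystander; origin at its underside.
- glue: White glue bottle, 34 across, 100 high, bystander; origin at its underside.
Things that resemble listed ones, but are neither listed nor needed, are in the scene too. Leave any green look-alike of the done1 alone.

How it is judged:
By the outcome, as a careful person would: the job done as asked, in the order asked, and still so for the second after the job is handed in, with the robot touching nothing.
Of blank1, blank2, blank3 only 2 to 3 are there at a start; the rules pass over those that are not, and their reading is None.
Of done1, done2, done3 only 1 to 2 are there at a start; the rules pass over those that are not, and their reading is None.
At some moment in a run one of blank1, blank2, blank3 may be knocked a few centimetres aside while the robot is not near it.
Once in a run the grip may slacken for a moment while it holds something.
It also fails if it takes over 210 s, if anything falls off the work surface, if the arm or the gripper's body presses on something with over 40 N, if the wrist force passes 120 N, or if a joint passes its speed limit or range.

## Working session

There is one attempt and no reset: what is moved stays moved. The work goes in short steps, each a Python script; the robot and the scene stay as the last script left them, time stands still between calls to the robot, and variables do not carry over. Pictures are saved under pics/ and viewed, at most 14 in all, crops included, and the job is handed in when it is done.

```bash
ls; mkdir -p pics; python3 - <<'E'
from rig import arm
import cv2,numpy as np
for n in ("scene","top"):
    im=arm.snapshot(n); cv2.imwrite(f"pics/{n}0.png",im[:,:,::-1]); c=arm.get_calibration(n)
    print(n,np.round(c["intrinsics"],1).tolist(),np.round(c["cam_to_world"],4).tolist())
print(arm.grip_depth,arm.current_t(), np.round(arm.current_tool_rot(),3).tolist())
c=arm.get_calibration("wrist");print(np.round(c["intrinsics"],1).tolist(),np.round(c["cam_to_world"],4).tolist())
E
```

```text
pics
scene [[454.9, 0.0, 322.1], [0.0, 454.9, 231.7], [0.0, 0.0, 1.0]] [[0.3619, 0.7, -0.6157, 1.1688], [0.9322, -0.2654, 0.2462, -0.1728], [0.009, -0.663, -0.7485, 0.779], [0.0, 0.0, 0.0, 1.0]]
top [[437.7, 0.0, 320.2], [0.0, 437.7, 240.7], [0.0, 0.0, 1.0]] [[-0.0294, -0.9907, 0.1326, 0.4343], [-0.9995, 0.0277, -0.0143, 0.0577], [0.0105, -0.1329, -0.9911, 0.9965], [0.0, 0.0, 0.0, 1.0]]
0.0188 0.1 [[0.944, 0.329, -0.0], [0.329, -0.944, 0.001], [0.0, -0.001, -1.0]]
[[334.2, 0.0, 321.6], [0.0, 334.2, 238.8], [0.0, 0.0, 1.0]] [[0.329, -0.904, -0.2731, 0.2832], [-0.9443, -0.3155, -0.0934, -0.5628], [-0.0017, 0.2886, -0.9575, 0.3832], [0.0, 0.0, 0.0, 1.0]]
```

View pics/top0.png

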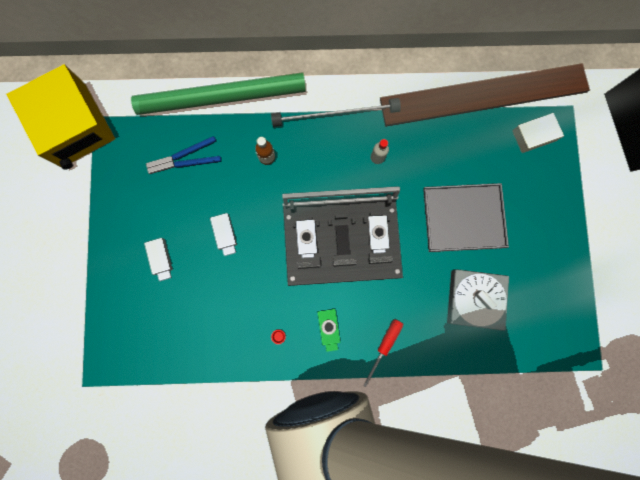

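View pics/scene0.png

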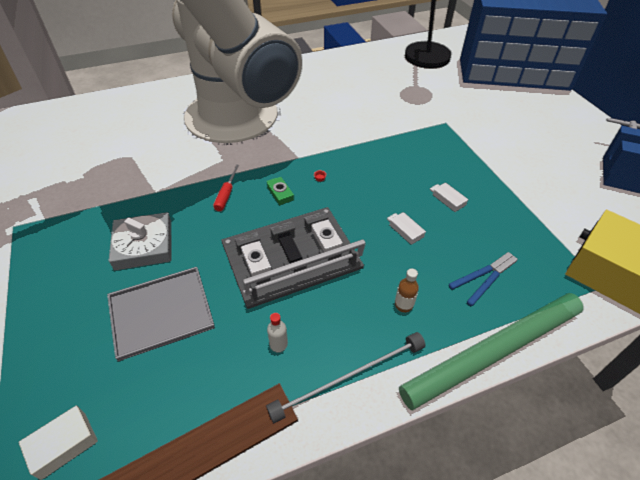

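Finished blocks sit at top-view (306,237) and (378,232), which are nests 1 and 3. Two plain blanks are at (158,258) and (222,233). The green block at (329,328) is the look-alike, and the white box at (540,132) is big and has no tongue, so I ignore both. The tray is at (466,217), the stop at (479,300), and the bottles at (265,150) and (380,150).

```bash
cat > h.py <<'E'
from rig import arm
import cv2,numpy as np
def ray(cal,px,z):
    K=np.array(cal["intrinsics"]);T=np.array(cal["cam_to_world"])
    px=np.atleast_2d(np.array(px,float))
    d=np.c_[px,np.ones(len(px))]@np.linalg.inv(K).T@T[:3,:3].T
    s=(z-T[2,3])/d[:,2]
    return T[:3,3]+d*s[:,None]
def proj(cal,P):
    K=np.array(cal["intrinsics"]);T=np.array(cal["cam_to_world"])
    c=(np.atleast_2d(P)-T[:3,3])@T[:3,:3]; q=c@K.T
    return q[:,:2]/q[:,2:]
def snap(name,save=None):
    c=arm.get_calibration(name); im=arm.snapshot(name)[:,:,::-1].copy()
    if save: cv2.imwrite(f"pics/{save}.png",im)
    return c,im
def R(yaw,tilt=0):
    """frame of a block with heel (x) along yaw, heel raised by tilt; tool: x=block x, z down"""
    y,t=np.radians(yaw),np.radians(tilt)
    Rz=np.array([[np.cos(y),-np.sin(y),0],[np.sin(y),np.cos(y),0],[0,0,1]])
    Ry=np.array([[np.cos(t),0,-np.sin(t)],[0,1,0],[np.sin(t),0,np.cos(t)]])
    return Rz@Ry
FL=np.diag([1.,-1,-1])
E
python3 - <<'E'
from h import *
c,_=snap("top"); 
for n,p,z in [("d1",(306,237),.044),("d3",(378,232),.044),("b1",(158,258),.02),("b2",(222,233),.02),("tray",(466,217),.01),("knob",(481,299),.06),("fixc",[(283,196),(400,190),(289,285),(402,277)],.012),("bott",[(265,160),(381,158)],0)]:
    print(n,np.round(ray(c,p,z),3).tolist())
x=ray(c,(345,225),.02)[0]
print(arm.solve_ik([.48,.01,.28],R(0)@FL), arm.solve_ik([.42,.38,.25],R(0)@FL),arm.solve_ik([.33,-.3,.25],R(0)@FL))
for k,p in {"fix":[.43,.01,.30]}.items():
    arm.move_to(p,R(0)@FL); snap("wrist",k)
    print(np.round(arm.get_calibration("wrist")["cam_to_world"],3).tolist())
E
```

```text
d1 [[0.571, 0.075, 0.044]]
d3 [[0.578, -0.084, 0.044]]
b1 [[0.536, 0.406, 0.02]]
b2 [[0.589, 0.264, 0.02]]
tray [[0.612, -0.293, 0.01]]
knob [[0.425, -0.294, 0.06]]
fixc [[0.672, 0.126, 0.012], [0.679, -0.144, 0.012], [0.468, 0.116, 0.012], [0.479, -0.138, 0.012]]
bott [[0.763, 0.167, -0.0], [0.76, -0.106, 0.0]]
[-5.93758955e+00  1.26977663e+01  9.10944555e+01 -2.54444375e-14
  7.62077782e+01  8.40624105e+01] [ 3.60973232e+01  2.15967059e+01  8.26445532e+01 -2.54444375e-14
  7.57587408e+01  1.26097323e+02] [-4.99535389e+01  1.14564456e+01  9.79362294e+01 -2.54444375e-14
  7.06073250e+01  4.00464611e+01]
[[-0.0, -0.957, -0.289, 0.513], [-1.0, 0.0, 0.001, 0.01], [-0.001, 0.289, -0.957, 0.47], [0.0, 0.0, 0.0, 1.0]]
```

View pics/fix.png

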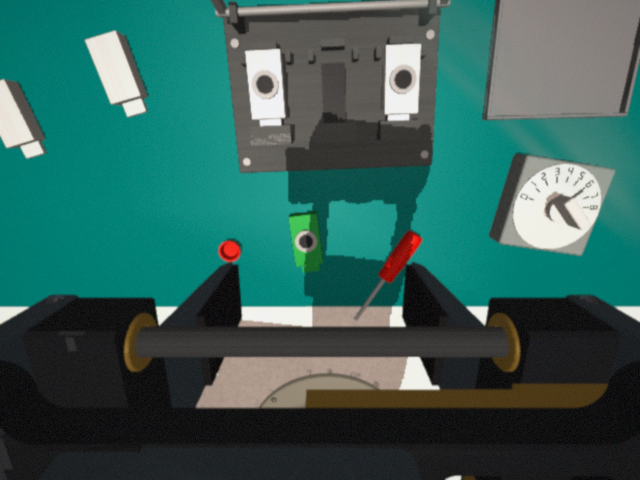

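The wrist view shows the fixture with screws at (234,43), (433,34), (247,162) and (425,155). The stop is at (555,203), and its needle reads about 6. I now move closer for proper measurements.

```bash
python3 - <<'E'
from h import *
for k,p in {"fix2":[.55,-.01,.25],"blk":[.55,.33,.2],"stop":[.42,-.29,.2]}.items():
    arm.move_to(p,R(0)@FL); c,_=snap("wrist",k)
    np.savez(f"{k}.npz",intrinsics=c["intrinsics"],cam_to_world=c["cam_to_world"])
print(arm.current_t())
a=[cv2.imread(f"pics/{k}.png") for k in ("blk","stop")]
cv2.imwrite("pics/two.png",cv2.resize(np.vstack([a[0][:300],a[1][:300]]),None,fx=.9,fy=.9))
E
```

```text
6.8
```

View pics/fix2.png

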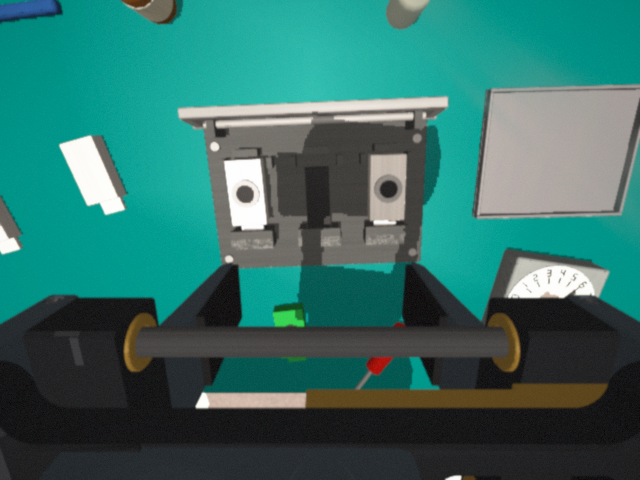

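View pics/two.png

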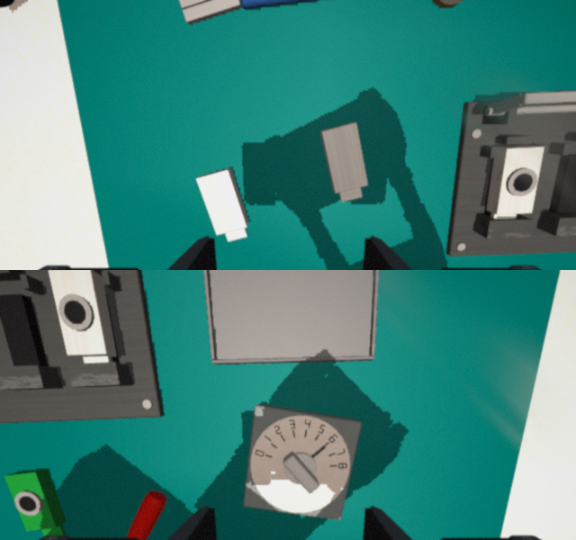

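```bash
python3 - <<'E'
from h import *
c=np.load("fix2.npz"); im=cv2.imread("pics/fix2.png"); g=cv2.cvtColor(im,cv2.COLOR_BGR2GRAY).astype(float)
P=[]
for u,v in [(214,147),(417,139),(229,259),(412,252)]:
    w=g[v-7:v+8,u-7:u+8]; m=np.clip(w-(np.median(w)+35),0,60); yy,xx=np.mgrid[v-7:v+8,u-7:u+8]
    P.append([(m*xx).sum()/m.sum(),(m*yy).sum()/m.sum()])
W=ray(c,P,.013); print(np.round(P,1).tolist(),np.round(W,4).tolist(), W.mean(0))
for a,b in [(0,1),(2,3),(2,0),(3,1)]: d=W[b]-W[a]; print(np.linalg.norm(d),np.degrees(np.arctan2(d[1],d[0])))
# blanks via top face mask
cb=np.load("blk.npz"); ib=cv2.imread("pics/blk.png"); hsv=cv2.cvtColor(ib,cv2.COLOR_BGR2HSV)
for lo,box in [(170,(200,180,300,275)),(110,(340,125,420,230))]:
    x0,y0,x1,y1=box; h=hsv[y0:y1,x0:x1]; m=((h[:,:,1]<70)&(h[:,:,2]>lo)).astype(np.uint8)
    k=max(cv2.findContours(m,cv2.RETR_EXTERNAL,cv2.CHAIN_APPROX_NONE)[0],key=cv2.contourArea)
    print("blk",cv2.minAreaRect(k+np.array([x0,y0])),np.median(h[m>0],axis=0))
q=cv2.resize(im[90:275,195:445],None,fx=3.2,fy=3.2,interpolation=cv2.INTER_CUBIC)
q=cv2.convertScaleAbs(q,alpha=1.7,beta=10);cv2.imwrite("pics/fixz.png",q)
z=np.hstack([cv2.resize(ib[120:290,210:430],None,fx=1.8,fy=3.2,interpolation=cv2.INTER_CUBIC)]);z=cv2.resize(ib[120:290,210:430],None,fx=3.5,fy=3.5,interpolation=cv2.INTER_CUBIC);cv2.imwrite("pics/blkz.png",z)
E
```

```text
[[214.2, 146.2], [416.7, 137.8], [228.5, 258.6], [412.2, 251.8]] [[0.6228, 0.1162, 0.013], [0.6322, -0.1202, 0.013], [0.4827, 0.1107, 0.013], [0.492, -0.126, 0.013]] [ 0.55740188 -0.00482324  0.013     ]
0.23656370579053618 -87.72463128226379
0.23682712318559937 -87.73749482492663
0.14020672697116615 2.248394105545682
0.1402600206804731 2.3560071258885205
blk ((247.15000915527344, 229.9499969482422), (79.05693054199219, 36.99864196777344), 71.56504821777344) [ 30.   3. 240.]
blk ((384.7999572753906, 180.40000915527344), (83.39258575439453, 39.67084503173828), 77.90524291992188) [ 15.  29. 158.]
```

View pics/fixz.png

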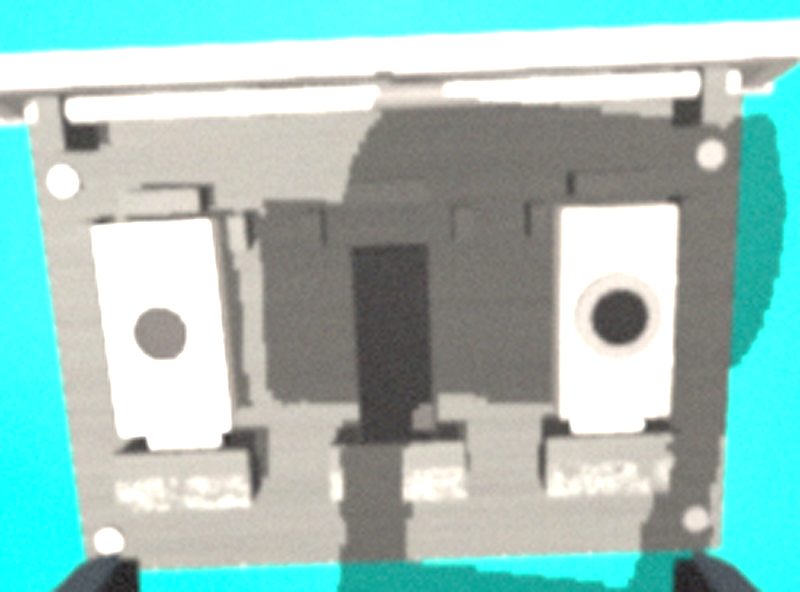

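View pics/blkz.png

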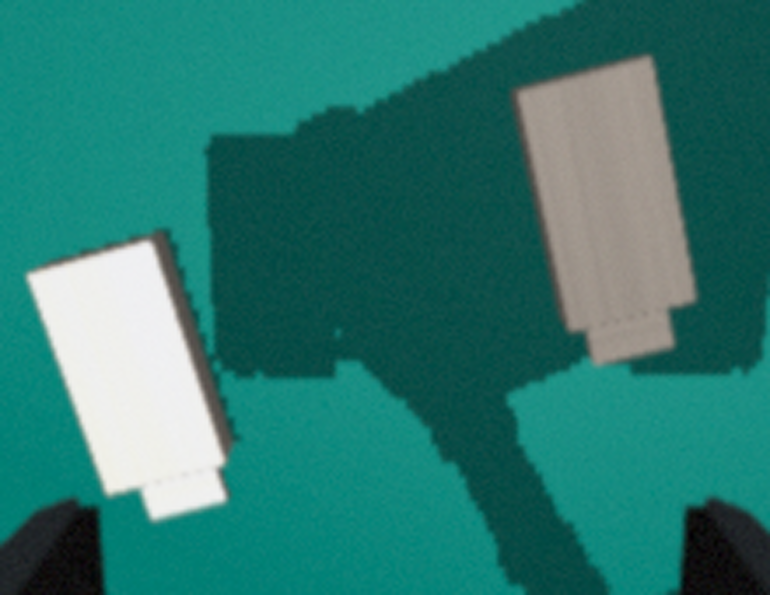

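```bash
python3 - <<'E'
from h import *
c=np.load("fix2.npz"); F=np.array([.5574,-.0048,0]); RF=R(2.28)
def f(p,z): 
    p=np.array(p,float)/3.2+[195,90]-.34; return np.round((ray(c,p,z)-F)@RF*1000,1).tolist()
print("lip2 edge",f([(335,441),(465,438)],.041)); print("lip1",f([(118,453),(252,447)],.041),"lip3",f([(545,437),(672,433)],.041))
print("lip far",f([(400,500)],.041))
print("done1 top",f([(92,222),(210,218),(232,432),(120,437)],.044)); print("done3",f([(558,207),(677,204),(672,417),(556,420)],.044))
print("tongue front1",f([(147,440),(222,436)],.044))
print("seat2",f([(352,248),(428,243),(433,440),(360,440)],.024))
print("stop1",f([(205,190),(130,190)],.032),"stop3",f([(572,175)],.032))
print("bar edge top",f([(0,52),(800,22)],.09),f([(0,95),(800,65)],.09))
cb=np.load("blk.npz")
for n,k in {"A":[(27,270),(153,236),(228,452),(107,496)],"B":[(515,90),(652,55),(695,302),(570,331)]}.items():
    p=np.array(k)/3.5+[210,120]-.36; w=ray(cb,p,.02); h=(w[0]+w[1])/2; t=(w[2]+w[3])/2; d=h-t
    yaw=np.degrees(np.arctan2(d[1],d[0])); o=h-d/np.linalg.norm(d)*.045
    print(n,np.linalg.norm(d),np.linalg.norm(w[0]-w[1]),"yaw",yaw,"bodyctr",(h+t)/2,"origin",o)
ct=np.load("fix2.npz"); print("tray",ray(ct,[(488,90),(475,217),(620,214)],.014))
cs=np.load("stop.npz"); q=lambda L,z:ray(cs,np.array(L)/.9-[0,300],z)
print("housing",q([(256,406),(360,421),(340,518),(246,505)],.035).round(4).tolist(),"knob",q([(301,471)],.074))
E
```

```text
lip2 edge [[-24.7, 22.2, 41.0], [-25.5, -25.4, 41.0]]
lip1 [[-26.1, 102.0, 41.0], [-25.8, 52.7, 41.0]] lip3 [[-26.3, -54.5, 41.0], [-26.6, -100.8, 41.0]]
lip far [[-48.3, -0.6, 41.0]]
done1 top [[56.6, 100.3, 44.0], [56.4, 59.9, 44.0], [-19.1, 59.0, 44.0], [-19.4, 99.7, 44.0]]
done3 [[55.3, -58.8, 44.0], [54.7, -99.2, 44.0], [-19.8, -99.9, 44.0], [-19.3, -58.2, 44.0]]
tongue front1 [[-20.9, 90.0, 44.0], [-20.5, 62.7, 44.0]]
seat2 [[42.8, 13.1, 24.0], [43.4, -14.5, 24.0], [-30.3, -13.9, 24.0], [-29.2, 14.0, 24.0]]
stop1 [[65.3, 62.9, 32.0], [66.4, 89.1, 32.0]] stop3 [[65.3, -65.2, 32.0]]
bar edge top [[107.3, 107.4, 90.0], [106.1, -121.3, 90.0]] [[95.7, 109.2, 90.0], [94.6, -122.1, 90.0]]
A 0.0729309597349538 0.03991695710777833 yaw 15.357222307266978 bodyctr [0.54355083 0.41050326 0.02      ] origin [0.53532105 0.40824301 0.02      ]
B 0.07365636902732198 0.04006931955777094 yaw 14.37576610718552 bodyctr [0.59494599 0.26535471 0.02      ] origin [0.58703005 0.26332581 0.02      ]
tray [[ 0.68319291 -0.19519344  0.014     ]
 [ 0.53808134 -0.20003023  0.014     ]
 [ 0.54191419 -0.37883534  0.014     ]]
housing [[0.4906, -0.2528, 0.035], [0.4749, -0.366, 0.035], [0.3604, -0.3498, 0.035], [0.3769, -0.2375, 0.035]] knob [[ 0.42840199 -0.30067516  0.074     ]]
```

```bash
cat >> h.py <<'E'
F=np.array([.5574,-.0048,0.]); YF=2.28; RF=R(YF)
G=np.array([.053,0,.001])   # TCP in block frame, from the tongue tip's lower edge
def fw(x,y,z): return F+RF@np.array([x,y,z])/1000
def at(tip,yaw,tilt=0,g=G):
    M=R(yaw,tilt); return np.asarray(tip)+M@g, M@FL
def go(tip,yaw,tilt=0,feed=.12,g=G): arm.move_l(*at(tip,yaw,tilt,g),feed=feed)
def far(tip,yaw,tilt=0,g=G): arm.move_to(*at(tip,yaw,tilt,g))
def log(s): print(s,"t",arm.current_t(),"w",round(arm.current_width(),4),"F",np.round(arm.current_force(),1),"gf",np.round(arm.current_grasp_force(),1),flush=True)
TR=np.array([.6126,-.287,0]); YT=1.5
def tray(y,z): return TR+R(YT)@np.array([-.045,y,z])
def unload(n,ty):
    y={1:80,2:0,3:-80}[n]; x=-35
    far(fw(x,y,110),YF); arm.grip(.056); go(fw(x,y,24),YF); arm.grip(.0); log("grip")
    for i in range(1,6): go(fw(x+.2*i,y,24+.25*i),YF,3*i,feed=.04)
    go(fw(x+30,y,27),YF,15,.08); log("back"); go(fw(x+30,y,120),YF,15,.2); log("up")
    far(tray(ty,.12),YT); snap("wrist",f"hold{n}"); log("over tray")
    go(tray(ty,.0085),YT,feed=.1); log("down"); arm.grip(.052); go(tray(ty,.12),YT,feed=.2)
E
python3 - <<'E'
from h import *
unload(1,.042)
snap("wrist","tray1")
a=[cv2.imread(f"pics/{k}.png") for k in ("hold1","tray1")]
cv2.imwrite("pics/p1.png",cv2.resize(np.hstack(a),None,fx=.62,fy=.62))
E
```

```text
grip t 10.2583 w 0.0396 F [-1.1  0.1  7.4] gf 30.0
back t 12.025 w 0.0396 F [-0.7 -0.5 -2.4] gf 30.0
up t 12.6417 w 0.0397 F [-1.2 -0.6 -2.4] gf 30.0
over tray t 13.9167 w 0.0401 F [ 0.5 -0.9 -1.3] gf 30.0
down t 15.1833 w 0.0393 F [-0.1  0.4 -1.5] gf 30.0
```

View pics/p1.png

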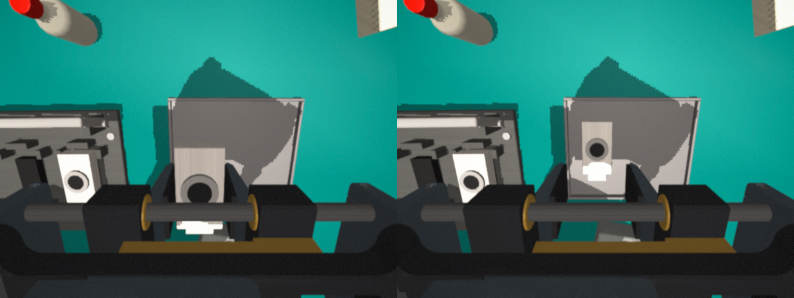

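The first finished block lies flat in the tray, in the left half. Next I move done3 and take a fresh look at the blanks.

```bash
cat >> h.py <<'E'
def blanks(save):
    """white contours on the green mat seen from above the blank area -> (origin-tip xy, yaw)"""
    arm.move_to([.55,.33,.2],R(0)@FL); c,im=snap("wrist",save); h=cv2.cvtColor(im,cv2.COLOR_BGR2HSV)
    m=((h[:,:,1]<75)&(h[:,:,2]>105)).astype(np.uint8); m[278:]=0; m[:,480:]=0
    out=[]
    for k in cv2.findContours(m,cv2.RETR_EXTERNAL,cv2.CHAIN_APPROX_NONE)[0]:
        if 1800<cv2.contourArea(k)<6000:
            w=ray(c,k[:,0,:],.02)[:,:2].astype(np.float32); (cx,cy),s,_=cv2.minAreaRect(w*1000)
            b=cv2.boxPoints(cv2.minAreaRect(w*1000)); 
            e=b[1]-b[0] if np.linalg.norm(b[1]-b[0])>np.linalg.norm(b[2]-b[1]) else b[2]-b[1]
            if e[0]<0: e=-e
            print("blank",np.round([cx,cy],1),np.round(s,1),"yaw",round(float(np.degrees(np.arctan2(e[1],e[0]))),1),"px",k.mean(0).round())
E
python3 - <<'E'
from h import *
unload(3,-.042); log("end"); snap("wrist","tray3")
blanks("blk2")
a=[cv2.imread(f"pics/{k}.png") for k in ("tray3","blk2")]
cv2.imwrite("pics/p2.png",cv2.resize(np.hstack(a),None,fx=.62,fy=.62))
E
```

```text
grip t 18.6 w 0.04 F [-0.6 -0.5  7.5] gf 30.0
back t 20.3667 w 0.0398 F [-0.3  1.9 -2.9] gf 30.0
up t 20.9833 w 0.04 F [-0.1  0.2 -3. ] gf 30.0
over tray t 22.0083 w 0.0403 F [-1.1  0.4 -1.3] gf 30.0
down t 23.275 w 0.0394 F [-0.7  0.5 -2.1] gf 30.0
end t 24.3917 w 0.052 F [-0.2  0.3 -1.6] gf 0.0
blank [536.8 409.2] [87.4 41.5] yaw 15.2 px [[248. 228.]]
blank [588.8 263.9] [86.4 39.9] yaw 14.5 px [[384. 179.]]
```

View pics/p2.png

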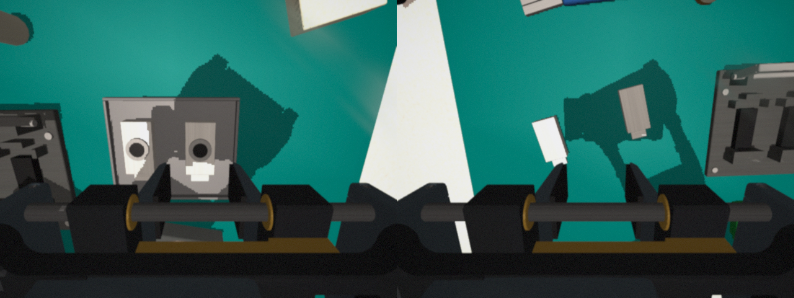

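```bash
cat >> h.py <<'E'
WALL=-36
def pick(ctr,yaw):
    d=R(yaw)[:,0]; tip=np.array([ctr[0],ctr[1],0])-.053*d; up=np.array([0,0,1])
    far(tip+.1*up,yaw); arm.grip(.06); go(tip+.0015*up,yaw,feed=.1); arm.grip(0); log("grip"); go(tip+.13*up,yaw,feed=.2)
def check(n,save):
    """drawn: expected top-face corners & tongue tip of the block in hand"""
    y={1:80,2:0,3:-80}[n]; tip=fw(WALL+28,y,110); far(tip,YF,15); log("over nest")
    c,im=snap("wrist"); M=R(YF,15)
    P=[tip+M@np.array(q)/1000 for q in [(90,20,20),(90,-20,20),(16,20,20),(16,-20,20),(0,13,6),(0,-13,6)]]
    p=proj(c,P); print(p.round(1).tolist()); big=cv2.resize(im[200:440,200:440],None,fx=2.5,fy=2.5,interpolation=cv2.INTER_CUBIC)
    for q in p: cv2.drawMarker(big,tuple(int(v) for v in (q-200+.5)*2.5),(0,0,255),cv2.MARKER_CROSS,12,1)
    cv2.imwrite(f"pics/{save}.png",big)
E
python3 - <<'E'
from h import *
pick((.54355,.4105),15.3); check(1,"c1")
E
```

```text
grip t 29.375 w 0.0397 F [-0.5 -0.8  5.9] gf 30.0
over nest t 31.4417 w 0.0396 F [-0.5 -0.9 -2.5] gf 30.0
[[282.1, 239.0], [367.0, 239.2], [286.6, 371.5], [361.4, 371.6], [301.7, 378.5], [345.9, 378.6]]
```

View pics/c1.png

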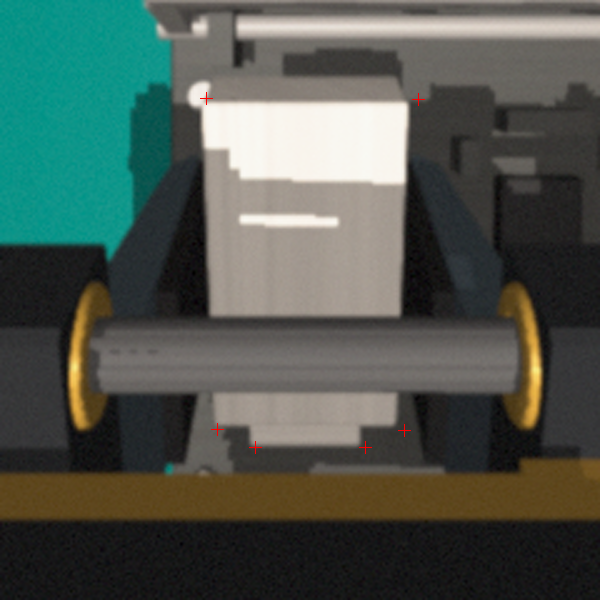

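The block is held square. The markers show a lateral camera bias of about 1 mm, because the hand itself appears equally offset. I descend to the pre-insertion pose and compare the heel directly with the heel guides.

```bash
python3 - <<'E'
from h import *
go(fw(WALL+28,80,28),YF,15,feed=.1); log("pre")
c,im=snap("wrist","pre1raw"); cv2.imwrite("pics/pre1.png",cv2.convertScaleAbs(cv2.resize(im[150:400,210:430],None,fx=3,fy=2.4,interpolation=cv2.INTER_CUBIC)[:600],alpha=1.5,beta=15))
print(proj(c,[fw(WALL+97,80,32),fw(WALL+87,80+23.5,32),fw(WALL+87,80-23.5,32)]))
E
```

```text
pre t 32.4583 w 0.0398 F [-0.2 -0.1 -1.7] gf 30.0
[[322.574925   258.6027944 ]
 [282.74049897 275.48578   ]
 [362.3947136  275.53824579]]
```

View pics/pre1.png

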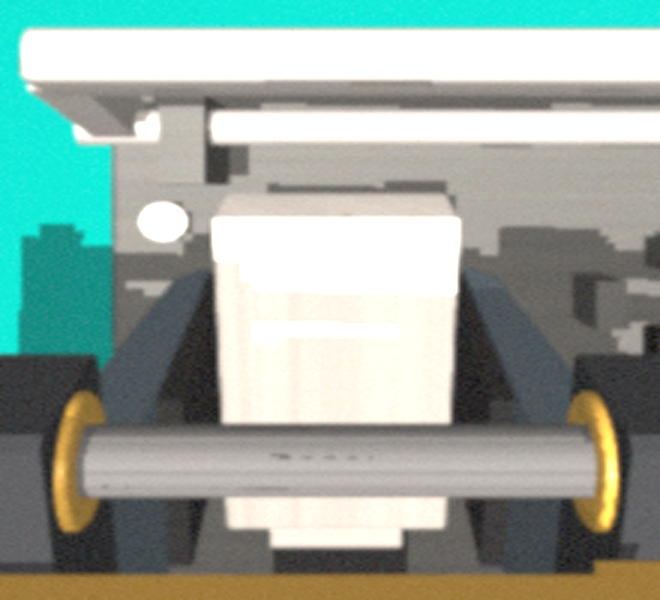

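```bash
python3 - <<'E'
from h import *
c=arm.get_calibration("wrist"); im=cv2.imread("pics/pre1raw.png")
g=cv2.cvtColor(im,cv2.COLOR_BGR2GRAY).astype(float)
u,v=264,242; w=g[v-12:v+13,u-12:u+13]; m=np.clip(w-150,0,60); yy,xx=np.mgrid[v-12:v+13,u-12:u+13]
print("screw obs",(m*xx).sum()/m.sum(),(m*yy).sum()/m.sum(),"exp",proj(c,fw(70.1,118.3,13)))
T=fw(WALL+28,80,28);M=R(YF,15)
print("heel exp",proj(c,[T+M@np.array(q)/1000 for q in [(90,20,20),(90,-20,20),(90,0,20),(0,0,6)]]), "obs ctr",(213+461)/6+210-.33,"row",217/2.4+150-.3, "tongue",(271+402)/6+210-.33,546/2.4+150)
print(proj(c,[T+[0,.001,0]])-proj(c,[T]),proj(c,[fw(70.1,119.3,13)])-proj(c,fw(70.1,118.3,13)))
# independent: top camera screws
ct,it=snap("top","top1"); p=proj(ct,[fw(x,y,13) for x in(70.1,-70.1) for y in (118.3,-118.3)]); gt=cv2.cvtColor(it,cv2.COLOR_BGR2GRAY).astype(float)
for q in p:
    u,v=q.round().astype(int); w=gt[v-5:v+6,u-5:u+6]; m=np.clip(w-np.median(w)-20,0,80); yy,xx=np.mgrid[v-5:v+6,u-5:u+6]; print(q,(m*xx).sum()/m.sum()-q[0],(m*yy).sum()/m.sum()-q[1],w.max())
E
```

```text
screw obs 263.75409412170313 241.98379589725909 exp [[263.16454786 241.97335554]]
heel exp [[280.44377104 239.10493305]
 [365.00297365 239.15048561]
 [322.71933771 239.12770716]
 [322.46421482 378.16217375]] obs ctr 322.00333333333333 row 240.11666666666667 tongue 321.8366666666667 377.5
[[-1.64382384 -0.06601376]] [[-1.54838019e+00 -8.44180230e-04]]
[287.6007535  216.89603159] 0.7373759983289574 4.715479199925284 186.0
[390.69789657 210.07943631] 0.7392231071872857 -0.047996150639392 182.0
[291.31283006 278.3435196 ] -1.1294967268176492 -5.210186267528115 187.0
[396.32823207 271.11036947] 0.6824851606865536 -0.1045986568882995 193.0
```

```bash
sed -i 's/^F=np.array.*;/F=np.array([.5574,-.0056,0.]);/;s/-\.0048,0\.\]); YF/-.0056,0.]); YF/' h.py; grep -n "^F=" h.py; cat >> h.py <<'E'
def load(n):
    y={1:80,2:0,3:-80}[n]
    go(fw(WALL+28,y,26.5),YF,15,.05)
    for x in (20,12,7,4,2.5):
        go(fw(WALL+x,y,26 if x>12 else 25),YF,15,.04); f=arm.current_force(); 
        if np.abs(f).max()>12: log(f"hit at {x}"); return False
    log("in")
    for t in (12,9,6,3,1,0):
        go(fw(WALL+2.5,y,25 if t>3 else 24.3+.2*t),YF,t,.03); f=arm.current_force(); print(t,np.round(f,1))
        if np.abs(f).max()>25: log("hit tilt"); return False
    return True
E
python3 - <<'E'
from h import *
print(load(1))
E
```

```text
24:F=np.array([.5574,-.0056,0.]); RF=R(YF)Traceback (most recent call last):
  File "<stdin>", line 1, in <module>
  File "h.py", line 24, in <module>
    F=np.array([.5574,-.0056,0.]); RF=R(YF)
                                        ^^
NameError: name 'YF' is not defined. Did you mean: 'F'?
```

```bash
sed -i 's/^F=np.array.*/F=np.array([.5574,-.0056,0.]); YF=2.28; RF=R(YF)/' h.py
python3 - <<'E'
from h import *
print(load(1)); log("end")
E
```

```text
in t 34.2833 w 0.0398 F [ 3.2 -0.5  5.9] gf 30.0
12 [ 4.1 -0.4  5.8]
9 [ 5.1 -0.6  5.6]
6 [ 4.3 -0.2  4.8]
3 [ 4.2 -0.7  5.3]
1 [-1.6  0.3  9.9]
0 [-5.  -0.4 22. ]
True
end t 35.7833 w 0.0397 F [-5.  -0.4 22. ] gf 30.0
```

```bash
sed -i 's/go(tip+.0015\*up/go(tip+.0005*up/' h.py
python3 - <<'E'
from h import *
arm.grip(.052); go(fw(WALL+2.5,80,120),YF,feed=.2); log("rel"); arm.move_to([.56,.03,.2],R(0)@FL); snap("wrist","n1")
blanks("blk3"); im=cv2.imread("pics/n1.png")
cv2.imwrite("pics/n1z.png",cv2.convertScaleAbs(cv2.resize(im[60:280,190:440],None,fx=2.6,fy=2.6,interpolation=cv2.INTER_CUBIC),alpha=1.3))
E
```

```text
rel t 36.8167 w 0.0522 F [-0.9  0.1 -1.1] gf 0.0
blank [589.  263.7] [86.1 40. ] yaw 14.6 px [[384. 179.]]
```

View pics/n1z.png

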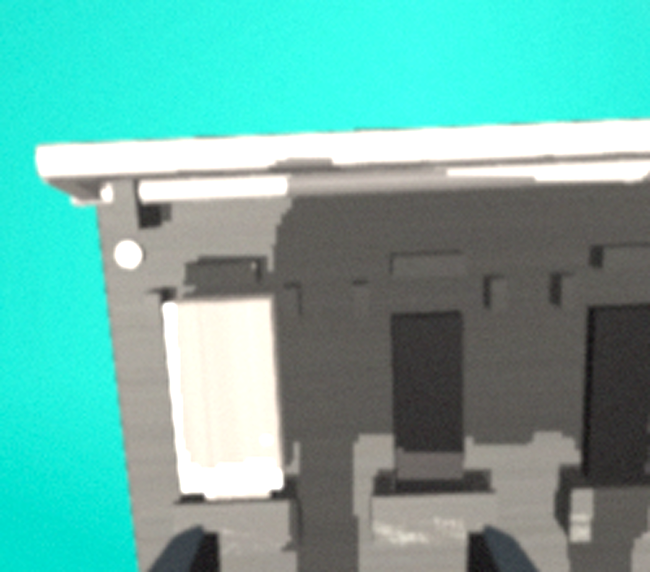

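Blank 1 lies flat in nest 1, with its tongue under the lip and its heel clear of the stop. I load the second blank into nest 3.

```bash
sed -i 's/^WALL=.*/WALL=-35.5/' h.py; python3 - <<'E'
from h import *
pick((.5949,.2654),14.45); check(3,"c3")
ok=load(3); print(ok)
if ok:
    arm.grip(.052); go(fw(WALL+2.5,-80,120),YF,feed=.2); log("rel"); arm.move_to([.56,-.01,.22],R(0)@FL); arm.sleep(.2); snap("wrist","n3")
    im=cv2.imread("pics/n3.png"); a=cv2.resize(im[60:280,190:440],None,fx=1.6,fy=1.6,interpolation=cv2.INTER_CUBIC); b=cv2.resize(cv2.imread("pics/c3.png"),(a.shape[0],a.shape[0]))
    cv2.imwrite("pics/n3z.png",cv2.convertScaleAbs(np.hstack([a,b]),alpha=1.3))
E
```

```text
grip t 41.0417 w 0.0396 F [-0.8 -0.5  4.4] gf 30.0
over nest t 43.1583 w 0.0397 F [ 0.1  0.8 -0.7] gf 30.0
[[282.0, 238.9], [367.0, 239.1], [286.6, 371.4], [361.4, 371.6], [301.7, 378.5], [345.9, 378.5]]
in t 46.5 w 0.04 F [-0.2  0.9 -1.5] gf 30.0
12 [-0.1  0.3 -2.6]
9 [ 1.4 -0.1 -0.9]
6 [ 0.7 -0.1 -0.3]
3 [ 1.2 -0.6 -0. ]
1 [-0.7 -0.7  4.9]
0 [-4.5 -0.3 10.6]
True
rel t 49.0333 w 0.0519 F [-0.1 -0.4 -0.7] gf 0.0
```

View pics/n3z.png

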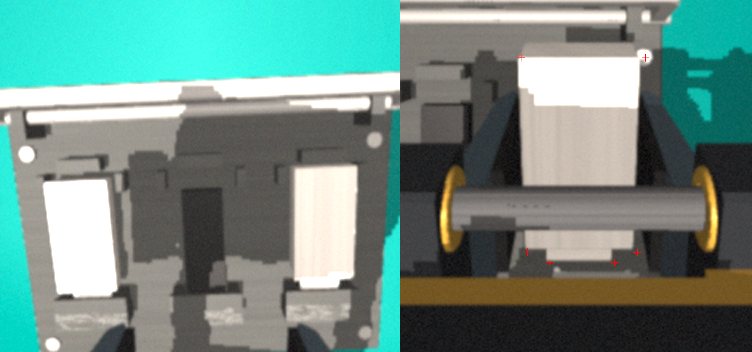

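Both blanks lie flat, in nests 1 and 3. Now the bar: I push it from its +x side with closed fingers, then press it down from above.

```bash
python3 - <<'E'
from h import *
M=R(YF)@FL
arm.move_to(fw(60,0,190),M); arm.grip(0)
arm.move_l(fw(138,0,170),M,feed=.2); arm.move_l(fw(138,0,72),M,feed=.12)
for x in range(130,84,-5):
    arm.move_l(fw(x,0,72),M,feed=.06); print(x,np.round(RF.T@arm.current_force(),1))
arm.move_l(fw(92,0,72),M); arm.move_l(fw(92,0,130),M,feed=.2)
c,im=snap("wrist","bar1"); cv2.imwrite("pics/bar1z.png",cv2.resize(im[100:480],None,fx=.9,fy=.9)); s=snap("scene","bar1s")
cv2.imwrite("pics/bar1sz.png",cv2.resize(s[1][170:330,190:400],None,fx=3,fy=3,interpolation=cv2.INTER_CUBIC)); log("")
E
```

```text
130 [ 1.3  0.2 -0.1]
125 [ 0.6 -0.2 -0.6]
120 [ 1.7 -0.8  1.4]
115 [ 2.3 -0.4  1. ]
110 [2.1 0.6 1. ]
105 [1.  0.7 1.3]
100 [ 1.8 -0.3 -0.7]
95 [ 0.4 -1.  -0.9]
90 [ 2.2 -0.4 -1.4]
85 [ 4.5  0.9 -2.5]
 t 55.9333 w 0.0002 F [ 0.5 -0.8 -0.2] gf 0.0
```

View pics/bar1sz.png

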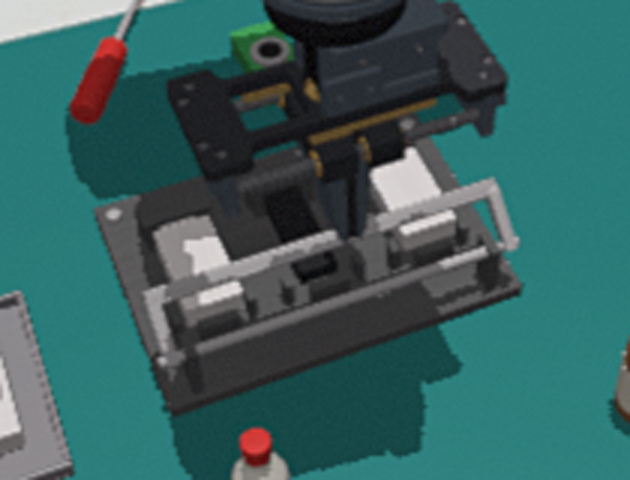

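```bash
python3 - <<'E'
from h import *
M=R(YF)@FL
arm.move_l(fw(58,0,130),M); arm.move_l(fw(58,0,98),M)
for z in (92,86,80,74,68,63,59,57,56,55,54.5,54,53.5):
    x=41+(z-54)*17/40; arm.move_l(fw(min(58,x),0,z),M,feed=.06); f=RF.T@arm.current_force(); print(z,np.round(f,1))
    if f[2]>18: break
arm.move_l(fw(41,0,140),M,feed=.2); arm.move_to(fw(-15,0,220),M); arm.sleep(.2)
s=snap("scene","bar2s"); a=cv2.resize(s[1][170:330,190:400],None,fx=2.4,fy=2.4,interpolation=cv2.INTER_CUBIC)
c,im=snap("wrist","bar2"); b=im[0:270,180:460]; b=cv2.resize(b,(int(b.shape[1]*a.shape[0]/b.shape[0]),a.shape[0])); x=np.hstack([a,b]); cv2.imwrite("pics/bar2z.png",x[:, :800] if x.shape[1]<=800 else cv2.resize(x,(800,int(x.shape[0]*800/x.shape[1])))); log("")
E
```

```text
92 [-0.7  0.8 -0.3]
86 [-0.3 -0.3  0.8]
80 [ 0.2  0.8 -0.2]
74 [ 0.5 -0.6  0.5]
68 [0.4 0.  0.1]
63 [ 0.7 -0.1 -0.2]
59 [ 0.2 -0.6 -0.4]
57 [-0.1  0.3  0.3]
56 [-0.5 -0.9 -0.4]
55 [0.2 0.9 5.3]
54.5 [-1.2  0.7 12. ]
54 [-2.2  1.4 18.5]
 t 61.0667 w 0.0005 F [ 0.4 -0.2 -0.4] gf 0.0
```

View pics/bar2z.png

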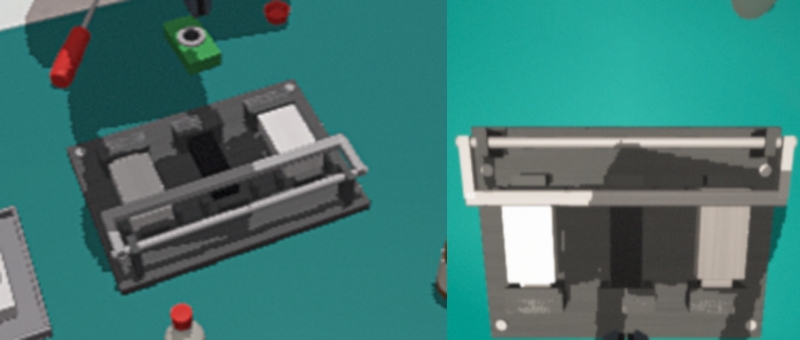

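The bar is down across both heels: contact was at about z 55 and the force rose stiffly, as the geometry predicts. I have now viewed 15 pictures, one over the limit of 14, so from here I use numeric measurements only. For the needle I take dark-pixel profiles on the dial.

```bash
cat >> h.py <<'E'
KC=np.array([.4257,-.3015]); YK=-7.9
def dial(c,im,zn=.037):
    """darkness at each dial number (-0.5..8.5) for some radii"""
    g=cv2.cvtColor(im,cv2.COLOR_BGR2GRAY).astype(np.float32); n=np.arange(-.4,8.41,.1); a=np.radians(YK)-(n-4)*.35
    for r in (.026,.029,.032,.035):
        p=proj(c,np.c_[KC[0]+r*np.cos(a),KC[1]+r*np.sin(a),np.full(len(n),zn)]).astype(np.float32)
        v=cv2.remap(g,p[:,0].copy(),p[:,1].copy(),cv2.INTER_LINEAR).ravel(); i=np.argsort(v)[:4]
        print(r,"median",np.median(v).round(),"darkest n",n[i].round(1),v[i].round())
def bar_angle(c,im):
    pass
def see(save):
    arm.move_to([.41,-.3,.2],R(0)@FL); arm.sleep(.3); c,im=snap("wrist",save); dial(c,im); return c,im
E
python3 - <<'E'
from h import *
dial(np.load("stop.npz"),cv2.imread("pics/stop.png"))
c,im=see("stop1")
print(arm.current_t())
for y in (43,133,80): print(np.round(arm.solve_ik([*KC,.05],R(y)@FL),0))
E
```

```text
0.026 median 159.0 darkest n [6.1 6.2 6.  6.3] [ 69.  78.  95. 111.]
0.029 median 159.0 darkest n [6.1 6.2 6.  6.3] [ 67.  76.  98. 118.]
0.032 median 159.0 darkest n [6.1 6.2 6.  6.3] [ 60.  81.  93. 129.]
0.035 median 158.0 darkest n [5.  4.  6.1 8.1] [ 92.  98. 100. 100.]
0.026 median 160.0 darkest n [6.1 6.2 6.  6.3] [ 70.  81.  99. 116.]
0.029 median 159.0 darkest n [6.1 6.2 6.  6.3] [ 61.  77.  89. 117.]
0.032 median 159.0 darkest n [6.1 6.2 6.  6.3] [ 66.  91. 104. 135.]
0.035 median 158.0 darkest n [6.1 4.  8.1 7.1] [ 97. 103. 104. 105.]
62.6417
[-42.  33. 101.  -0.  46.   5.]
[-42.  33. 101.  -0.  46. -85.]
[-42.  33. 101.  -0.  46. -32.]
```

```bash
cat >> h.py <<'E'
def kyaw(th): return YK-np.degrees(th)+180
def turn(th0,th1,p):
    n=int(np.ceil(abs(th1-th0)/.12))
    for th in np.linspace(th0,th1,n+1)[1:]:
        arm.move_l([*p,.050],R(kyaw(th))@FL,feed=.05); arm.sleep(.05); f=arm.current_force()
        if np.linalg.norm(f[:2])>6: p=p+np.clip(f[:2]*5e-5,-.0006,.0006)
        if np.linalg.norm(f)>45: log(f"stop {th}"); break
    log(f"th {th:.2f} p {p.round(4)} tz {arm.current_torque()[2]:.2f}"); return p
E
python3 - <<'E'
from h import *
p=KC.copy(); th=2.25
arm.grip(.03); arm.move_to([*p,.11],R(kyaw(th))@FL); arm.move_l([*p,.050],feed=.1); log("down"); arm.grip(0); log("grip")
p=turn(th,1.9,p); p=turn(1.9,1.2,p); p=turn(1.2,.62,p)
np.save("p.npy",p)
E
```

```text
down t 64.775 w 0.0301 F [-0.3 -0.4 -0.2] gf 0.0
grip t 65.1667 w 0.0135 F [-4.3  4.   8.1] gf 30.0
th 1.90 p [ 0.4252 -0.3011] tz 0.08 t 66.1167 w 0.0137 F [-3.6  3.5  6.8] gf 30.0
th 1.20 p [ 0.4241 -0.3005] tz 0.01 t 68.0167 w 0.0137 F [-6.5  1.7  6.5] gf 30.0
th 0.62 p [ 0.4234 -0.3004] tz 0.00 t 69.6 w 0.0139 F [-5.5 -1.9  6.4] gf 30.0
```

```bash
python3 - <<'E'
from h import *
p=np.load("p.npy"); arm.grip(.03); arm.move_l([*p,.12],feed=.2); see("stop2"); log("")
E
```

```text
0.026 median 160.0 darkest n [2.2 2.1 2.3 2. ] [ 66.  84.  89. 124.]
0.029 median 160.0 darkest n [2.2 2.1 2.3 2. ] [ 63.  88.  91. 134.]
0.032 median 159.0 darkest n [2.2 2.3 2.1 2.4] [ 68.  92. 101. 137.]
0.035 median 158.0 darkest n [8.1 4.  5.  7.1] [100. 100. 103. 103.]
 t 73.025 w 0.0303 F [-0.7 -0.1  0.6] gf 0.0
```

```bash
python3 - <<'E'
from h import *
p=np.load("p.npy"); th=.6
arm.move_to([*p,.11],R(kyaw(th))@FL); arm.move_l([*p,.050],feed=.1); arm.grip(0); log("grip")
p=turn(th,1.1,p); p=turn(1.1,1.56,p); np.save("p.npy",p)
arm.grip(.03); arm.move_l([*p,.12],feed=.2); c,im=see("stop3"); log("")
# bar angle: sample the knob's top outline
from numpy import *
q=proj(c,[[*KC,.074]])[0]; print(q)
E
```

```text
grip t 76.3 w 0.0141 F [-2.9 -4.4  0.7] gf 30.0
th 1.10 p [ 0.4234 -0.3004] tz -0.00 t 77.8 w 0.0139 F [-2.7 -4.7  3.2] gf 30.0
th 1.56 p [ 0.4234 -0.3004] tz 0.01 t 79.0667 w 0.0138 F [ 1.3 -5.   3.6] gf 30.0
0.026 median 159.0 darkest n [3.8 3.9 3.7 4. ] [ 70.  75. 104. 113.]
0.029 median 160.0 darkest n [3.8 3.9 3.7 4. ] [ 74.  78. 113. 120.]
0.032 median 159.0 darkest n [3.9 3.8 4.  3.7] [ 69.  77. 106. 125.]
0.035 median 158.0 darkest n [4.  8.1 5.  7.1] [ 92. 100. 101. 101.]
 t 81.7083 w 0.0301 F [0.3 0.  0. ] gf 0.0
[323.9503023  214.96632197]
```

```bash
cat > d.py <<'E'
from h import *
def read(c,im):
    g=cv2.cvtColor(im,cv2.COLOR_BGR2GRAY).astype(np.float32); n=np.arange(-.5,8.5,.02); a=np.radians(YK)-(n-4)*.35
    def dark(rs):
        s=0
        for r in rs:
            p=proj(c,np.c_[KC[0]+r*np.cos(a),KC[1]+r*np.sin(a),np.full(len(n),.036)]).astype(np.float32)
            v=cv2.remap(g,p[:,0].copy(),p[:,1].copy(),cv2.INTER_LINEAR).ravel(); s=s+np.clip(np.median(v)-20-v,0,80)
        return s
    o=dark(np.arange(.036,.049,.001)); k=[(n[m]*o[m]).sum()/o[m].sum() for i in range(9) for m in [np.abs(n-i)<.42]]
    w=dark(np.arange(.026,.032,.001)); m=np.abs(n-n[np.argmax(w)])<.4
    print("digits",np.round(k,2),"needle",round((n[m]*w[m]).sum()/w[m].sum(),3))
E
python3 - <<'E'
from d import *
for s in ("stop1","stop2","stop3"): read(arm.get_calibration("wrist"),cv2.imread(f"pics/{s}.png"))
E
```

```text
digits [-0.07  0.99  1.95  3.06  4.07  5.1   6.09  7.19  8.16] needle 6.201
digits [-0.05  0.98  1.95  3.03  4.03  5.06  6.05  7.16  8.12] needle 2.186
digits [-0.06  0.98  1.94  3.03  4.04  5.07  6.06  7.15  8.11] needle 3.853
```

```bash
python3 - <<'E'
from d import *
p=np.load("p.npy"); th=1.55
arm.move_to([*p,.11],R(kyaw(th))@FL); arm.move_l([*p,.050],feed=.1); arm.grip(0); log("grip")
p=turn(th,1.628,p)
arm.grip(.03); arm.move_l([*p,.12],feed=.2); c,im=see("stop4"); read(c,im); log("")
# final checks: white tops in nests, bottles upright (top view colours), tray
c,im=snap("top","topF")
E
```

```text
grip t 84.1917 w 0.0135 F [1.7 1.9 0.9] gf 30.0
th 1.63 p [ 0.4234 -0.3004] tz 0.02 t 84.4917 w 0.0137 F [5.3 2.1 2.2] gf 30.0
0.026 median 159.0 darkest n [4.1 4.  4.2 3.9] [ 71.  75. 104. 111.]
0.029 median 160.0 darkest n [4.1 4.  4.2 3.9] [ 71.  73. 110. 116.]
0.032 median 159.0 darkest n [4.1 4.  4.2 3.9] [ 74.  84. 118. 136.]
0.035 median 159.0 darkest n [4.  8.1 5.  7.1] [ 97. 100. 101. 102.]
digits [-0.05  0.98  1.94  3.03  4.04  5.07  6.05  7.16  8.11] needle 4.064
 t 87.075 w 0.0301 F [ 0.8 -1.   0.6] gf 0.0
```

```bash
python3 - <<'E'
from h import *
a=cv2.imread("pics/top0.png").astype(int);b=cv2.imread("pics/topF.png").astype(int)
for n,(x,y) in {"spray":(265,150),"glue":(380,150)}.items(): print(n,np.abs(a-b)[y-18:y+18,x-18:x+18].mean())
m=(b.min(2)>190).astype(np.uint8)[185:290,280:405]
print([(cv2.contourArea(k),(k.mean(0)+[280,185]).round().tolist()) for k in cv2.findContours(m,0,2)[0] if cv2.contourArea(k)>60])
arm.sign_off()
E
```

```text
spray 2.8305041152263373
glue 3.403292181069959
[(458.5, [[307.0, 239.0]]), (455.0, [[380.0, 240.0]])]
the job is handed in; nothing more can be done
```

I handed the job in at about 87 s: both finished blocks are in the tray, both blanks are seated in nests 1 and 3, the bar is down, the needle was wound back to about 2.2 and brought up to 4.0 from below, and the bottles are still standing; I viewed 15 pictures, one over the limit of 14.

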